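# Lock the swivelling iron foot with its pin

### The job

Take the steel pin with the thick round head out of the tool rack and stand it in the hole on top of the last stand, so that it rests on the shaft inside; let go of it. Then swing the lever slowly away from its laid-back side until you feel the pin drop into the shaft's hidden cross-hole and stop the lever, and press the pin fully home. Never lean hard on the lever once the pin has caught, nor force the pin down on the shaft before it has dropped, and leave the other things where they are.

Things in the scene. Friction and masses are not known exactly. Their poses are not given: they have to be found in the camera images.
- stand: Dark iron last stand, screwed to the bench. Origin on the bench under its middle; z up, y along its shaft. Base plate 120 (x) x 100 (y) x 10 mm, on it a bearing box 64 x 44 mm whose top face is 106 mm above the bench. A 36 mm shaft runs level along y through the box; it carries a lever on the -y side and an iron foot on the +y side.
- guide_mouth (a point): Centre of the mouth of the round guide hole, 12 mm wide, in the box's top face; axes as the stand. It goes straight down 26 mm; the shaft's top is 28 mm below the mouth. A pin stood in it rests on the shaft, head's underside about 32 mm above the mouth. Over the cross-hole it drops about 8 mm and its flank then stops the shaft. Fully home, its head sits on the top face.
- iron_foot: The turning part (shaft ends, lever, foot). Origin on the shaft axis in the middle of the box; y along the shaft, z along the lever. Laid back at a stop it leans 0.6 rad to the stand's -x side; from there it turns 1.6 rad towards +x and stays where left. Starts within 0.1 rad of that stop. Friction: 1 to 3 N pushed squarely at the ball. Foot plate: 150 x 52 mm, at y = 80 mm, z = 40 to 50 mm.
- shaft_axis (a point): On the shaft axis, 46 mm below the guide mouth. The shaft's cross-hole, 14 mm wide, is hidden in the box at an angle that differs each time: it comes under the guide hole 0.56 to 1.0 rad of turning from the laid-back stop; the caught pin halts the lever about 0.2 rad further. Inside it sits a stiff rubber keeper that the pin pushes ahead of it over the last 24 mm; expect 5 to 12 N.
- lever_knob (a point): Centre of the 22 mm black ball at the end of the lever, a straight round bar 10 mm thick; 80 mm from the shaft axis, 70 mm to the -y side of the guide hole. Push it from its -x side, along its arc (a straight push binds by friction). Once the pin has caught, more than about 10 N at the ball is too much: the pin feels over four times the extra push.
- pin_head (a point): Centre of the pin's head: a plain steel cylinder 18 mm in diameter and 24 mm tall, z up along the pin. Below the head a shank 10 mm in diameter and 60 mm long with a tapered tip (tip 72 mm below this point). 80 g. It starts upright in one of the rack's three holes.
- pin_seat (a point): Centre of the underside of the pin's head, 12 mm below the head's centre, 60 mm above the tip; z up along the pin.
- rack: Wooden tool block fixed to the bench, 60 (x) x 170 (y) x 50 mm high, origin under its middle. Three holes 12 mm wide and 38 mm deep in a row along its y, 55 mm apart, hold the pin, an awl and a punch in any order, upright.
- awl: Awl with a pear-shaped wooden handle 28 mm thick, upright in the rack, its top 106 mm above the bench. Origin at its tip. Leave alone.
- punch: Plain straight steel punch, 10 mm thick, no head, upright in the rack, its top 100 mm above the bench. Origin at its tip. Leave alone.
- hammer: Hammer lying on the bench beyond the stand. Origin under its middle. Leave alone.
- nail_tin: Open round tin 90 mm wide, 45 mm high. Origin under its middle. Leave alone.
- spool: Thread spool 40 mm wide, 44 mm high, standing. Origin under its middle. Leave alone.
- polish_tin: Flat closed round tin 72 mm wide, 28 mm high. Origin under its middle. Leave alone.
- sandal: Rubber sandal 250 mm long, lying on its sole. Origin under its middle. Leave alone.
Things that resemble listed ones, but are neither listed nor needed, are in the scene too. Leave any purple look-alike of the part that bears pin_head alone. Of the things that look like the stand, the larger one is meant.

How it is judged:
On the way, in this order (a step that is already met when the one before it is completed fails the run):
1. the pin stands in the guide hole, resting on the shaft, let go (z of pin_seat in the frame of guide_mouth between 0.027 and 0.036 m and x of pin_seat in the frame of guide_mouth between -0.008 and 0.008 m and y of pin_seat in the frame of guide_mouth between -0.008 and 0.008 m and contact force between pin and the fingers below 0.1 N and angle between pin_seat's own z axis and vertical below 0.15 rad), for 0.2 s.
2. the pin has dropped into the shaft's cross-hole (its head 18 to 26 mm over the mouth), by turning the shaft (z of pin_seat in the frame of guide_mouth between 0.018 and 0.0265 m and x of pin_seat in the frame of guide_mouth between -0.008 and 0.008 m and y of pin_seat in the frame of guide_mouth between -0.008 and 0.008 m), for 0.1 s.
At the end, for the whole second after the job is handed in: The pin is fully home: upright within 0.08 rad, its head's underside within 3 mm of the stand's top face and within 3 mm of the guide hole's axis on x and y, so its shank runs through the shaft; pin and foot at rest (z of pin_seat in the frame of guide_mouth between -0.004 and 0.003 m and x of pin_seat in the frame of guide_mouth between -0.003 and 0.003 m and y of pin_seat in the frame of guide_mouth between -0.003 and 0.003 m and angle between pin_seat's own z axis and vertical below 0.08 rad and linear speed of pin below 0.02 m/s and angular speed of iron_foot below 0.05 rad/s); the robot touches nothing.
It fails at once if the pin is pressed or jammed against the shaft with more than 50 N (contact force between pin and iron_foot above 50 N).
It fails at once if another thing on the bench or in the rack is moved more than 30 mm (distance of any of awl, punch, hammer, nail_tin, spool, polish_tin, sandal from where it was at the start of the episode above 0.03 m).
It also fails if it takes over 72 s, if anything falls off the work surface, if the arm or the gripper's body presses on something with over 40 N, if the wrist force passes 120 N, or if a joint passes its speed limit or range.

### The arm

A 6-joint arm with a two-finger parallel gripper is mounted at the origin on the work surface. World frame = base frame: x ahead of the robot, y to its left, z up, the work surface at z = 0. Lengths are in m, angles in rad, forces in N, time in s.
With the tool pointing down it reaches from about 0.275 to 0.75 m from the base axis. Payload 10.2 kg.
Tool frame: the origin (TCP) lies on the centre line of the jaws, within the pads' length; the fingertips stand 17 mm ahead of it and the grasp point (between the pads) lies 2 mm behind it; z points along the fingers, y is the line along which they close (so a half turn about z gives the same grasp; the last joint's range is limited). The gripper opens to 88 mm and grips with 3 to 60 N. Pads are 18 mm wide; open, the fingers measure 123 mm over their backs; the gripper's body (75 mm by 187 mm) begins 45 mm behind the grasp point.
Start: joints at [-1.48, 0.313, 1.498, -0, 1.331, -0.223], TCP at [0.162, -0.499, 0.256] pointing down, gripper open.
Joint ranges: [-2.94, 2.94], [-0.97, 2.17], [0.19, 2.56], [-1.23, 4.37], [0.02, 3.11], [-2.88, 2.88]. Speed limits (rad/s): [2.39, 2.39, 3.01, 3.14, 3.14, 3.14].

### API

Orientations are given as [roll, pitch, yaw] about the fixed x, y, z axes, in that order (R = Rz(yaw) Ry(pitch) Rx(roll)).
In Python, from station import status, viewer, ctrl, models gives the robot as it stands.
- The arm moves only by the tool step_arm, never from a script. Its argument "deltas" is a list of rows, each a list of 3 entries, a list of its own where there are three numbers: the shift along the world's x, y, z in mm, then the turn, a rotation vector about the world's x, y, z in degrees, then the opening, from 0 (shut) to 1 (fully open). In form: [[[dx, dy, dz], [rx, ry, rz], claw], ...]. A call has exactly 5 rows; each row is the pose to reach, as a shift and turn from the pose commanded when the call began; what a row does not reach only later rows make up. A row lasts 1/10 s, in which the tool goes at most 50 mm and 8.59 degrees, less where a joint would pass 70% of its speed; a pose out of reach is approached as far as the arm can. A call with a gripper value outside its range is refused whole. The fingers move at their own pace and stop on an object; "newtons" is the grip in N (left out, the last holds). Time passes only in rows, so rows that repeat a pose let the fingers close, or fill a call up. It gives the time, the measured TCP pose, the force, the opening and the grip force at its end, in the units of the state.
- status.get_obs(): the state, without advancing time (a new reading comes with each control period).
- viewer.snapshot(name): name is "side" or "top"; returns (picture, depth): 420x560x3 uint8, blue, green, red; 420x560 float32, m along the optical axis (not along the pixel's ray), 0 where there is no reading.
- viewer.camera_info(name): a dict with "vfov" (degrees; the focal length in pixels is half the picture's height over the tangent of half this angle, whatever the lens; pixels are square), "cx", "cy" (the principal point, pixels), "R" (3x3) and "t" (3): a world point X has camera coordinates R X + t. Camera axes: x right, y down, z forward; pixel columns grow to the right and rows downward; lengths in m; the calibration is good to about 2 mm. A picture is of the moment at which its call begins. camera_info takes no time and is no camera call.
- ctrl.job_done(): hands the job in; it is judged then, once.
Trained networks look in the newest picture that a camera, given by its name, has taken for a name from the list of things; names that differ only in an ending like _2 or _b are one class to them, and where a whole thing is asked for, a point or a joint stands for the part that bears it (a point fixed in the world has none). Each returns a list of dicts, best first, with "conf" (0 to 1); they miss things now and then, are a little off and sometimes report something else, mostly with a low value. They report only what shows in the picture. A call takes as long as a camera call. They do not tell look-alikes from the thing itself.
- models.masks_of(camera, thing): "region" (420x560 bool, what is visible of it) and "pixel" ([row, column] in pixels, amid what is visible of it).
- models.pinpoint(camera, thing): "pixel" ([row, column] in pixels: a listed point, or the origin of a listed thing).
The state is a dict: "clock": time; "joint_positions": joint angles; "qvel": joint speeds; "effort": joint torques, N m; "tool_pos": TCP position; "eef_rot": TCP orientation; "ft_force": force on the tool from outside, world axes, zero at the start; "moment": the same for the moment, N m; "opening": finger opening in m; "grasp_force": force on a finger pad.
Only numpy, scipy, OpenCV 4.12 (cv2) and the standard library are available. Lean on these libraries where they do the work, as an engineer would, in place of code of your own. Each camera call takes 0.05 s, during which the arm holds its last target. There are 200 camera calls.

## Working session

There is one attempt and no reset: what is moved stays moved. The work goes in short steps, Python scripts to look and compute and a tool call to move; the robot and the scene stay as the last step left them, time stands still between calls to the robot, and variables do not carry over. Pictures are saved under pics/ and viewed, at most 10 in all, crops included, and the job is handed in when it is done.

Besides the shell and the picture viewer there is one more tool, called after ">>>" as name(argument=value, ...), one argument or row to a line, values as JSON. step_arm: Moves the arm, as the interface text tells. Its arguments: {"type":"object","properties":{"deltas":{"type":"array","items":{"type":"array"}},"newtons":{"type":"number"}},"required":["deltas"]}

```bash
mkdir -p pics; cat > h.py <<'E'
import numpy as np, cv2
from station import status, viewer, ctrl, models
def cam(n):
    c=viewer.camera_info(n); f=210/np.tan(np.radians(c["vfov"])/2)
    return f,c["cx"],c["cy"],np.array(c["R"]),np.array(c["t"])
def ray(n,px):
    f,cx,cy,R,t=cam(n); d=np.array([(px[1]-cx)/f,(px[0]-cy)/f,1.0])
    return -R.T@t, R.T@d
def atz(n,px,z):
    o,d=ray(n,px); return o+d*(z-o[2])/d[2]
def atd(n,px,dep):
    o,d=ray(n,px); return o+d*dep
def proj(n,X):
    f,cx,cy,R,t=cam(n); p=R@np.array(X)+t; return [p[1]/p[2]*f+cy,p[0]/p[2]*f+cx]
def tri(px1,px2):
    o1,d1=ray("top",px1);o2,d2=ray("side",px2)
    A=np.stack([d1,-d2],1); s=np.linalg.lstsq(A,o2-o1,rcond=None)[0]
    a=o1+s[0]*d1;b=o2+s[1]*d2; return (a+b)/2,np.linalg.norm(a-b)
E
python3 - <<'E'
from h import *
np.set_printoptions(precision=4,suppress=True)
ims=[]
for n in("top","side"):
    im,d=viewer.snapshot(n); cv2.imwrite(f"pics/{n}0.png",im); np.save(n+"_d.npy",d)
    o,_=ray(n,[0,0]); print(n,o,cam(n)[0])
    for th in("pin_head","guide_mouth","lever_knob","stand","rack","awl","punch","shaft_axis"):
        for r in models.pinpoint(n,th)[:3]:
            p=r["pixel"]; i,j=int(p[0]),int(p[1])
            print(n,th,np.round(p,1),round(r["conf"],2),atd(n,p,d[min(i,419),min(j,559)]))
print(status.get_obs())
E
```

```text
top [ 0.3823 -0.0348  1.0594] 385.7299266953793
top pin_head [282.  152.8] 0.62 [0.3916 0.3129 0.084 ]
top pin_head [249.8 126.6] 0.59 [0.4734 0.3862 0.0808]
top pin_head [252.2 151. ] 0.44 [0.4655 0.3177 0.0949]
top guide_mouth [211.1 323. ] 0.91 [ 0.5646 -0.1166  0.102 ]
top guide_mouth [302.9 341.9] 0.61 [ 0.3374 -0.16    0.0715]
top lever_knob [221.7 357.4] 0.95 [ 0.5306 -0.1952  0.1397]
top lever_knob [317.8 360. ] 0.76 [ 0.3031 -0.1996  0.0934]
top lever_knob [251.6 151.1] 0.49 [0.4669 0.3171 0.0958]
top stand [298.7 338.4] 0.87 [ 0.3478 -0.1513  0.0748]
top stand [219.8 321.8] 0.77 [ 0.5419 -0.1127  0.1053]
top rack [253.1 184.4] 0.61 [0.4662 0.2452 0.0507]
top awl [249.7 179.2] 0.54 [0.4735 0.254  0.0688]
top awl [248.9 182.2] 0.47 [0.4776 0.2525 0.0471]
top punch [244.5 202. ] 0.52 [0.4886 0.1999 0.0487]
top shaft_axis [299.7 342.6] 0.79 [ 0.3445 -0.1641  0.0551]
top shaft_axis [217.6 321.9] 0.62 [ 0.5474 -0.1131  0.1058]
side [0.0385 0.7363 0.8046] 464.1115844391408
side pin_head [345.7 196. ] 0.77 [0.4707 0.3974 0.0817]
side pin_head [337.7 257.5] 0.6 [0.3877 0.3194 0.0822
[... 457 characters left out ...]
 [321.3 243.1] 0.56 [0.4496 0.2873 0.0528]
side punch [184.9 305.1] 0.67 [ 0.5657 -0.1271  0.1034]
side punch [302.6 255.2] 0.58 [0.4618 0.2314 0.0479]
side shaft_axis [197.9 306.6] 0.67 [ 0.5454 -0.1031  0.0837]
{'clock': 0.9, 'joint_positions': array([-1.4804,  0.3129,  1.4977, -0.    ,  1.331 , -0.2234]), 'qvel': array([-0.0015,  0.0009, -0.0004,  0.0004, -0.0013, -0.0003]), 'effort': array([  0.0004, -40.2112, -25.2416,   0.0695,   0.0319,  -0.    ]), 'tool_pos': array([ 0.162 , -0.4994,  0.2557]), 'eef_rot': array([-3.1415, -0.    ,  0.3138]), 'ft_force': array([-0.3195, -0.3309,  0.8168]), 'moment': array([ 0.0182,  0.0015, -0.0014]), 'grasp_force': 0.0, 'opening': 0.08793983579213635}
```

```bash
python3 - <<'E'
import cv2
a=cv2.imread("pics/top0.png")[180:380,100:400];b=cv2.imread("pics/side0.png")[140:400,160:400]
cv2.imwrite("pics/a.png",cv2.resize(a,(800,533),interpolation=cv2.INTER_CUBIC))
cv2.imwrite("pics/b.png",cv2.resize(b,(554,600),interpolation=cv2.INTER_CUBIC))
E
```

```text
(no output)
```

View pics/a.png

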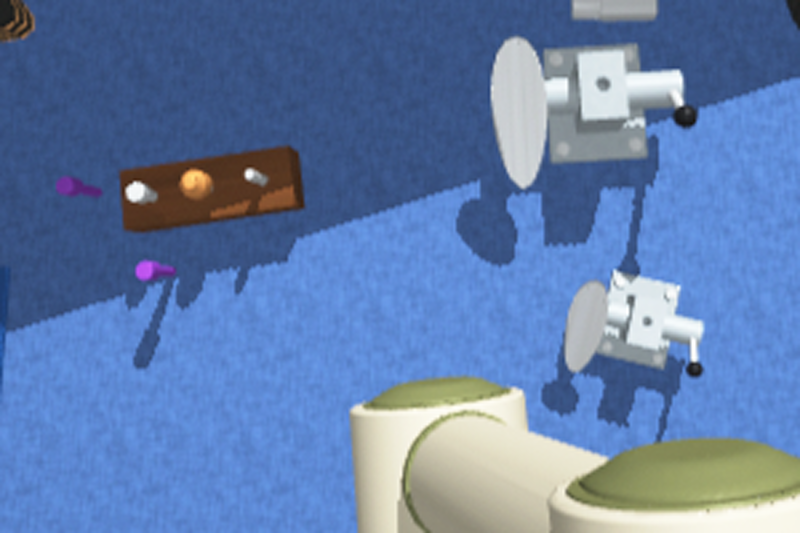

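View pics/b.png

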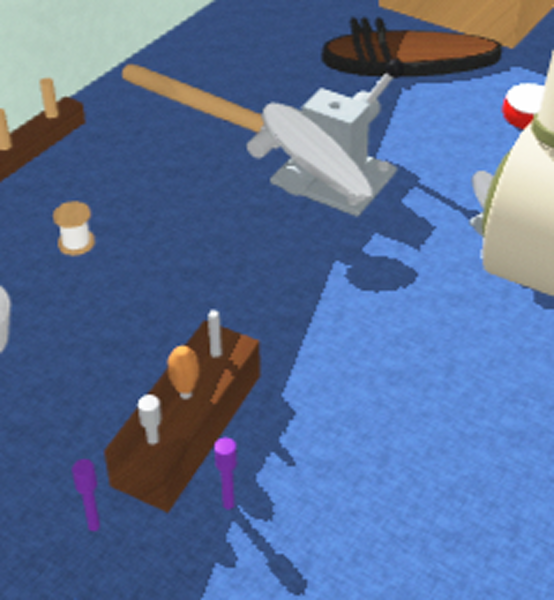

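The top view shows the steel pin at the left end of the rack ([252,151]), with purple look-alikes at [250,127] and [282,153]. The larger stand's hole is at about [211,326] and its knob at [223,357], with the lever leaning to -x. Next I'll refine these positions.

```bash
python3 - <<'E'
from h import *
np.set_printoptions(precision=4,suppress=True)
def cloud(n):
    d=np.load(n+"_d.npy"); f,cx,cy,R,t=cam(n)
    v,u=np.mgrid[:420,:560]; P=np.stack([(u-cx)/f*d,(v-cy)/f*d,d],-1)
    W=(P-t)@R; W[d==0]=np.nan; return W
for n in("top","side"):
    W=cloud(n); x,y,z=W[...,0],W[...,1],W[...,2]
    m=(abs(z-.106)<.004)&(abs(x-.567)<.06)&(abs(y+.118)<.035)
    P=W[m]; r=cv2.minAreaRect((P[:,:2]*1000).astype(np.float32)); print(n,"top face",m.sum(),np.median(P[:,2]),r, P[:,:2].mean(0))
    m=(abs(z-.096)<.006)&(np.hypot(x-.466,y-.318)<.02)
    P=W[m]; print("pinhead",m.sum(),P.mean(0),P.min(0),P.max(0))
    m=(abs(z-.05)<.003)&(abs(x-.466)<.06)&(abs(y-.26)<.12)
    P=W[m]; r=cv2.minAreaRect((P[:,:2]*1000).astype(np.float32)); print("rack",r,m.sum())
    m=(z>.11)&(np.hypot(x-.53,y+.195)<.03)
    P=W[m]; print("knob",m.sum(),P.mean(0),P.min(0),P.max(0))
g0,s0=[211.4,326],[184.5,304]
# dark hole centroid in each view
for n,g in(("top",g0),("side",s0)):
    im=cv2.cvtColor(cv2.imread(f"pics/{n}0.png"),cv2.COLOR_BGR2GRAY)
    a=im[int(g[0])-6:int(g[0])+7,int(g[1])-6:int(g[1])+7].astype(int); print(a)
E
```

```text
top top face 425 0.1053988725798478 ((564.2381591796875, -122.78193664550781), (64.37057495117188, 44.24150848388672), 3.5147383213043213) [ 0.5638 -0.1226]
pinhead 42 [0.4685 0.3196 0.0947] [0.4608 0.3118 0.0903] [0.4762 0.3288 0.0984]
rack ((475.8381042480469, 265.8064880371094), (60.39120101928711, 171.05557250976562), 7.714321136474609) 1085
knob 69 [ 0.5294 -0.1933  0.1358] [ 0.5186 -0.2049  0.1116] [ 0.5444 -0.1834  0.1434]
side top face 264 0.10581034799646344 ((562.9590454101562, -120.30284881591797), (66.27316284179688, 47.46335983276367), 3.0766706466674805) [ 0.5622 -0.12  ]
pinhead 67 [0.4662 0.3221 0.095 ] [0.4585 0.3127 0.09  ] [0.4757 0.3307 0.0983]
rack ((474.7334289550781, 266.3778076171875), (61.8991584777832, 173.3252716064453), 7.704251766204834) 1495
knob 66 [ 0.5282 -0.1895  0.1304] [ 0.5176 -0.2029  0.1106] [ 0.5419 -0.182   0.1416]
[[228 227 228 230 228 226 229 229 229 228 228 230 230]
 [226 226 227 229 228 227 228 230 229 229 229 229 230]
 [226 227 228 228 227 228 229 231 230 230 229 230 230]
 [227 227 228 227 215 211 204 221 229 229 228 228 229]
 [226 228 22
[... 499 characters left out ...]
87  77  78  76  75  77  77  75  78  79]
 [208 224 222 220 199 138  87  77  76  78  76  76  77]
 [225 225 225 225 225 223 222 200 140  91  81  78  75]
 [225 224 225 224 226 227 228 225 224 220 197 137  85]
 [226 225 226 225 224 226 225 224 225 226 225 223 222]
 [224 225 225 225 227 226 226 225 225 224 227 227 227]
 [225 224 224 225 214 198 168 166 183 209 223 227 227]
 [225 224 224 224 184 149 140 142 151 200 223 226 225]
 [223 224 225 225 216 157 137 140 138 204 223 224 224]
 [222 224 224 225 226 222 208 202 201 218 224 223 224]
 [202 222 223 224 225 225 224 223 224 225 227 225 225]
 [139 160 198 208 221 223 225 224 224 226 226 226 224]
 [133 136 139 144 162 200 206 219 223 222 223 222 221]]
```

>>> step_arm(
  deltas=[
    [[17,46,0],[0,0,8],0.5],
    [[34,92,0],[0,0,16],0.5],
    [[51,138,0],[0,0,24],0.5],
    [[68,184,0],[0,0,32],0.5],
    [[85,230,0],[0,0,40],0.5],
  ],
)

```text
clock: 1.4
tool_pos: [0.2472, -0.2675, 0.2557]
eef_rot: [3.141, 0.0, 1.017]
ft_force: [0.6, -0.2, 1.4]
opening: 0.0503
grasp_force: 0.0
```

```bash
python3 - <<'E'
from h import *
np.set_printoptions(precision=4,suppress=True)
c={}
for n,g,w in(("top",(211,326),5),("side",(185,305),3)):
    im=cv2.cvtColor(cv2.imread(f"pics/{n}0.png"),cv2.COLOR_BGR2GRAY).astype(float)
    a=np.clip(222-im[g[0]-w:g[0]+w+1,g[1]-w:g[1]+w+1],0,None); a=np.minimum(a,60)
    v,u=np.mgrid[-w:w+1,-w:w+1]; c[n]=[g[0]+(a*v).sum()/a.sum(),g[1]+(a*u).sum()/a.sum()]
    print(n,c[n],atz(n,c[n],.106))
print(tri(c["top"],c["side"]))
E
```

```text
top [np.float64(211.00066755674231), np.float64(325.7970627503338)] [ 0.564  -0.1232  0.106 ]
side [np.float64(185.23011015911874), np.float64(304.58629130966955)] [ 0.564  -0.1218  0.106 ]
(array([ 0.5645, -0.1232,  0.1049]), np.float64(0.0006142749821568544))
```

>>> step_arm(
  deltas=[
    [[17,46,0],[0,0,8],0.5],
    [[34,92,0],[0,0,16],0.5],
    [[51,138,0],[0,0,24],0.5],
    [[68,184,0],[0,0,32],0.5],
    [[85,230,0],[0,0,39.7],0.5],
  ],
)

```text
clock: 1.9
tool_pos: [0.3322, -0.0374, 0.2561]
eef_rot: [3.14, 0.001, 1.71]
ft_force: [1.3, -1.2, -0.5]
opening: 0.044
grasp_force: 0.0
```

>>> step_arm(
  deltas=[
    [[17,46,0],[0,0,0],0.5],
    [[34,92,0],[0,0,0],0.5],
    [[51,138,0],[0,0,0],0.5],
    [[68,184,0],[0,0,0],0.5],
    [[85,230,0],[0,0,0],0.5],
  ],
)

```text
clock: 2.4
tool_pos: [0.4173, 0.193, 0.2558]
eef_rot: [3.141, 0.0, 1.705]
ft_force: [1.3, -1.1, 0.5]
opening: 0.044
grasp_force: 0.0
```

>>> step_arm(
  deltas=[
    [[25,43,0],[0,0,0],0.5],
    [[38,86,0],[0,0,0],0.5],
    [[50,129,0],[0,0,0],0.5],
    [[50,129,-40],[0,0,0],0.5],
    [[50,129,-80],[0,0,0],0.5],
  ],
)

```text
clock: 2.9
tool_pos: [0.4673, 0.3209, 0.1749]
eef_rot: [3.14, -0.0, 1.707]
ft_force: [0.0, -0.3, -0.6]
opening: 0.0442
grasp_force: 0.0
```

>>> step_arm(
  deltas=[
    [[0,0,-25],[0,0,0],0.5],
    [[0,0,-50],[0,0,0],0.5],
    [[0,0,-75],[0,0,0],0.5],
    [[0,0,-89],[0,0,0],0.5],
    [[0,0,-89],[0,0,0],0.5],
  ],
)

```text
clock: 3.4
tool_pos: [0.4664, 0.3193, 0.0853]
eef_rot: [-3.139, 0.001, 1.705]
ft_force: [-1.2, -0.5, 0.3]
opening: 0.0442
grasp_force: 0.0
```

```bash
python3 - <<'E'
from h import *
im,d=viewer.snapshot("side"); t=viewer.snapshot("top")[0]
a=cv2.resize(im[240:400,160:320],(500,500),interpolation=cv2.INTER_CUBIC); 
cv2.imwrite("pics/c.png",a)
E
```

```text
(no output)
```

View pics/c.png

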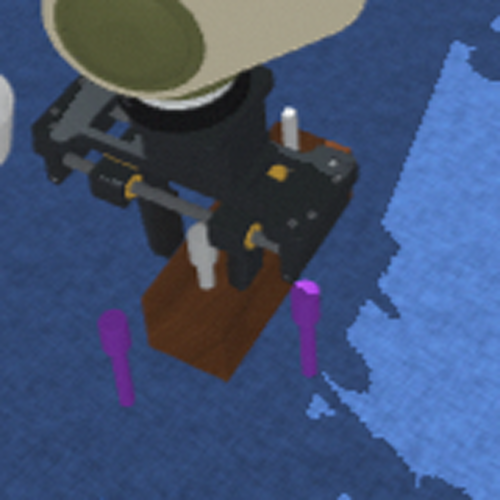

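The pin's head (crop (202,245)) sits between the two fingers and the purple pins are clear, so I'll grip it.

>>> step_arm(
  deltas=[
    [[0,0,0],[0,0,0],0.0],
    [[0,0,0],[0,0,0],0.0],
    [[0,0,0],[0,0,0],0.0],
    [[0,0,0],[0,0,0],0.0],
    [[0,0,0],[0,0,0],0.0],
  ],
  newtons=30,
)

```text
clock: 4.0
tool_pos: [0.4673, 0.3197, 0.0871]
eef_rot: [3.141, -0.0, 1.705]
ft_force: [0.1, -0.4, 2.5]
opening: 0.0169
grasp_force: 30.0
```

>>> step_arm(
  deltas=[
    [[0,0,20],[0,0,0],0.0],
    [[0,0,45],[0,0,0],0.0],
    [[0,0,80],[0,0,0],0.0],
    [[0,0,115],[0,0,0],0.0],
    [[0,0,145],[0,0,0],0.0],
  ],
)

```text
clock: 4.5
tool_pos: [0.4669, 0.3196, 0.2334]
eef_rot: [3.141, -0.0, 1.705]
ft_force: [0.3, -0.9, -1.9]
opening: 0.0168
grasp_force: 30.0
```

>>> step_arm(
  deltas=[
    [[10,-44,20],[0,0,-1],0.0],
    [[20,-90,20],[0,0,-2],0.0],
    [[30,-136,20],[0,0,-3],0.0],
    [[40,-182,20],[0,0,-4],0.0],
    [[50,-228,20],[0,0,-4.4],0.0],
  ],
)

```text
clock: 5.0
tool_pos: [0.517, 0.0898, 0.2517]
eef_rot: [-3.141, -0.0, 1.628]
ft_force: [0.6, 0.6, -0.7]
opening: 0.0165
grasp_force: 30.0
```

>>> step_arm(
  deltas=[
    [[10,-44,0],[0,0,0],0.0],
    [[20,-90,0],[0,0,0],0.0],
    [[30,-136,0],[0,0,0],0.0],
    [[40,-182,0],[0,0,0],0.0],
    [[47,-214,0],[0,0,0],0.0],
  ],
)

```text
clock: 5.5
tool_pos: [0.564, -0.1252, 0.2514]
eef_rot: [-3.141, 0.0, 1.626]
ft_force: [-0.5, 0.2, -1.3]
opening: 0.0165
grasp_force: 30.0
```

>>> step_arm(
  deltas=[
    [[0,0,-20],[0,0,0],0.0],
    [[0,0,-40],[0,0,0],0.0],
    [[0,0,-58],[0,0,0],0.0],
    [[0,0,-58],[0,0,0],0.0],
    [[0,0,-58],[0,0,0],0.0],
  ],
)

```text
clock: 6.0
tool_pos: [0.5641, -0.1223, 0.1942]
eef_rot: [3.142, -0.0, 1.628]
ft_force: [0.0, 0.2, -0.7]
opening: 0.0166
grasp_force: 30.0
```

```bash
python3 - <<'E'
from h import *
print({k:np.round(v,4) for k,v in status.get_obs().items() if k in("clock","tool_pos","eef_rot")})
im,d=viewer.snapshot("side"); t,dt=viewer.snapshot("top")
cv2.imwrite("pics/s1.png",im);cv2.imwrite("pics/t1.png",t);np.save("s1d.npy",d)
p=status.get_obs()["tool_pos"]
print("tcp px",proj("side",p),proj("top",p)," tip px",proj("side",p-[0,0,.075]), "mouth",proj("side",[.564,-.1225,.106]))
a=cv2.resize(im[110:220,240:380],(700,550),interpolation=cv2.INTER_CUBIC); cv2.imwrite("pics/d.png",a)
for th in("pin_head","pin_seat"):
  for r in models.pinpoint("side",th)[:2]: print(th,r)
E
```

```text
{'clock': np.float64(6.0), 'tool_pos': array([ 0.5641, -0.1223,  0.1942]), 'eef_rot': array([ 3.1415, -0.    ,  1.6281])}
tcp px [np.float64(156.09532612397905), np.float64(305.36356146612275)] [np.float64(203.50699186470158), np.float64(328.8527593417425)]  tip px [np.float64(180.71987400172787), np.float64(304.6960998030547)] mouth [np.float64(185.11157111124768), np.float64(304.73096933816754)]
pin_head {'pixel': [345.8, 194.4], 'conf': 0.73}
pin_head {'pixel': [154.7, 306.0], 'conf': 0.5}
pin_seat {'pixel': [157.0, 305.6], 'conf': 0.72}
pin_seat {'pixel': [160.1, 301.8], 'conf': 0.65}
```

View pics/d.png

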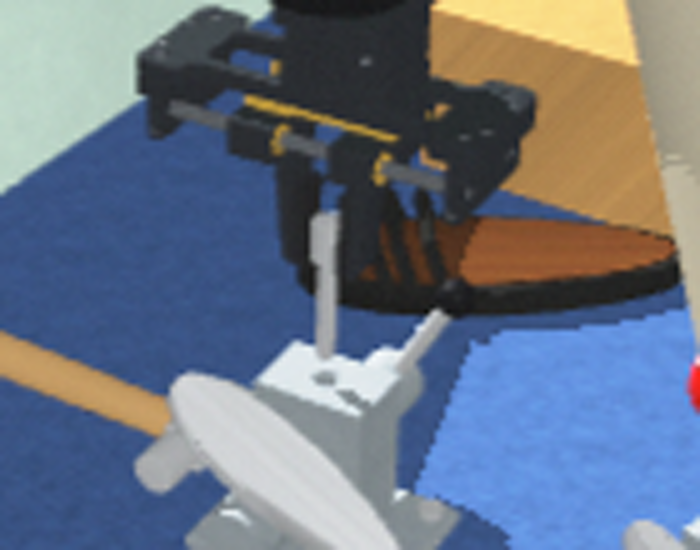

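Pin tip at crop (325,355), hole at (325,378), so they line up sideways. I'll check the along-view offset from depth.

```bash
python3 - <<'E'
from h import *
np.set_printoptions(precision=4,suppress=True)
d=np.load("s1d.npy"); o,_=ray("side",[0,0])
P=np.array([atd("side",[r,c],d[r,c]) for r in range(166,179) for c in (303,304,305,306)])
P=P[np.linalg.norm(P[:,:2]-[.564,-.122],axis=1)<.02]
P2=P; c=np.median(P2,0); v=c[:2]-o[:2]; v/=np.linalg.norm(v); print(len(P),c,"axis",c[:2]+.0045*v, "view dir",v, P2.std(0))
E
```

```text
51 [ 0.5624 -0.1179  0.1496] axis [ 0.5647 -0.1217] view dir [ 0.5228 -0.8524] [0.0027 0.0022 0.0116]
```

>>> step_arm(
  deltas=[
    [[0,0,-6],[0,0,0],0.0],
    [[0,0,-11],[0,0,0],0.0],
    [[0,0,-15],[0,0,0],0.0],
    [[0,0,-18],[0,0,0],0.0],
    [[0,0,-20],[0,0,0],0.0],
  ],
)

```text
clock: 6.7
tool_pos: [0.5639, -0.1224, 0.1733]
eef_rot: [-3.141, -0.0, 1.628]
ft_force: [-0.3, -0.2, -0.3]
opening: 0.0169
grasp_force: 30.0
```

>>> step_arm(
  deltas=[
    [[0,0,-5],[0,0,0],0.0],
    [[0,0,-10],[0,0,0],0.0],
    [[0,0,-14],[0,0,0],0.0],
    [[0,0,-17],[0,0,0],0.0],
    [[0,0,-18],[0,0,0],0.0],
  ],
)

```text
clock: 7.2
tool_pos: [0.564, -0.1224, 0.1553]
eef_rot: [-3.141, -0.0, 1.628]
ft_force: [-1.0, -1.2, -1.0]
opening: 0.0171
grasp_force: 30.0
```

>>> step_arm(
  deltas=[
    [[0,0,-1],[0,0,0],0.0],
    [[0,0,-1],[0,0,0],0.3],
    [[0,0,-1],[0,0,0],0.3],
    [[0,0,-1],[0,0,0],0.45],
    [[0,0,-1],[0,0,0],0.45],
  ],
)

```text
clock: 7.7
tool_pos: [0.5641, -0.1223, 0.1549]
eef_rot: [3.141, 0.0, 1.628]
ft_force: [-0.1, -0.5, -0.2]
opening: 0.039
grasp_force: 0.0
```

>>> step_arm(
  deltas=[
    [[0,0,0],[0,0,0],0.45],
    [[0,0,15],[0,0,0],0.45],
    [[0,0,30],[0,0,0],0.45],
    [[0,0,50],[0,0,0],0.45],
    [[0,0,70],[0,0,0],0.45],
  ],
)

```text
clock: 8.2
tool_pos: [0.564, -0.1223, 0.2254]
eef_rot: [-3.141, -0.0, 1.628]
ft_force: [-0.0, 0.3, 0.4]
opening: 0.0394
grasp_force: 0.0
```

```bash
cat >> h.py <<'E'
def pinz(n="side",show=False):
    "top of pin head from depth near the mouth"
    im,d=viewer.snapshot(n); f,cx,cy,R,t=cam(n)
    v,u=np.mgrid[:420,:560]; W=(np.stack([(u-cx)/f*d,(v-cy)/f*d,d],-1)-t)@R
    m=(d>0)&(np.hypot(W[...,0]-.564,W[...,1]+.122)<.0125)&(W[...,2]>.112)&(W[...,2]<.17)
    P=W[m]
    return im,W,(np.percentile(P[:,2],95) if len(P) else None),len(P)
E
python3 - <<'E'
from h import *
np.set_printoptions(precision=4,suppress=True)
print(status.get_obs()["tool_pos"])
im,W,z,k=pinz("side"); print(z,k)
t,Wt,z,k=pinz("top"); print(z,k)
for n,w in(("side",W),("top",Wt)):
    m=(w[...,2]>.11)&(np.hypot(w[...,0]-.53,w[...,1]+.193)<.025); P=w[m]
    print(n,m.sum(),P.mean(0) if m.any() else 0,P.min(0),P.max(0))
    for r in models.pinpoint(n,"lever_knob")[:2]: print(r, atz(n,r["pixel"],.13))
a=np.hstack([cv2.resize(im[110:220,250:350],(500,550),interpolation=cv2.INTER_CUBIC)]); cv2.imwrite("pics/e.png",a)
E
```

```text
[ 0.564  -0.1223  0.2254]
0.16123355461966407 103
None 0
side 70 [ 0.5284 -0.1884  0.1465] [ 0.5179 -0.2025  0.1107] [ 0.5442 -0.1685  0.5062]
{'pixel': [168.5, 329.1], 'conf': 0.92} [ 0.5336 -0.1952  0.13  ]
top 146 [ 0.5357 -0.1775  0.4914] [ 0.517  -0.1905  0.4697] [ 0.5541 -0.1685  0.5098]
{'pixel': [315.3, 361.0], 'conf': 0.45} [ 0.3117 -0.1959  0.13  ]
{'pixel': [201.3, 421.2], 'conf': 0.38} [ 0.581  -0.3542  0.13  ]
```

View pics/e.png

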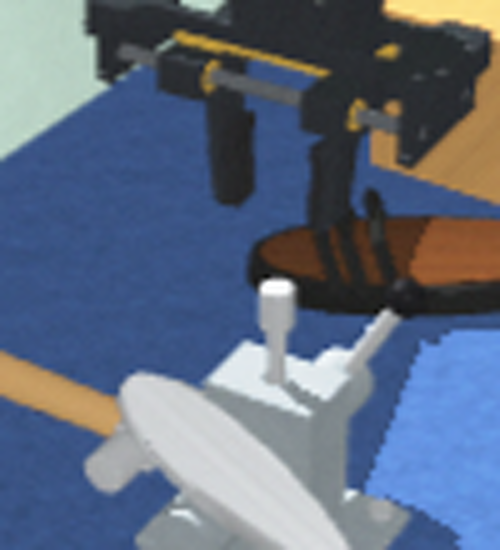

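The pin stands upright in the hole, head at crop (277,300), top at 161 mm. Next I'll put the tilted, open fingers astride the lever ball.

>>> step_arm(
  deltas=[
    [[-16,-19,0],[0.4,-7.1,0],0.45],
    [[-32,-38,0],[0.8,-14.2,0],0.45],
    [[-48,-57,0],[1.2,-21.3,0],0.45],
    [[-63,-74,0],[1.65,-28.5,0],0.45],
    [[-63,-74,-20],[1.65,-28.5,0],0.45],
  ],
)

```text
clock: 8.9
tool_pos: [0.4988, -0.1985, 0.2045]
eef_rot: [2.64, 0.001, 1.623]
ft_force: [1.0, -0.3, -0.9]
opening: 0.0398
grasp_force: 0.0
```

```bash
python3 - <<'E'
from h import *
from scipy.spatial.transform import Rotation as Ro
np.set_printoptions(precision=4,suppress=True)
s=status.get_obs(); print(s["tool_pos"],Ro.from_euler("xyz",s["eef_rot"]).as_matrix())
im,W,z,k=pinz("top"); print(z,k); cv2.imwrite("pics/t2.png",im)
m=(abs(W[...,2]-.13)<.016)&(np.hypot(W[...,0]-.53,W[...,1]+.193)<.025); P=W[m]; print(len(P),P.min(0) if len(P) else 0)
E
```

```text
[ 0.4988 -0.1985  0.2045] [[-0.0521  0.8756  0.4802]
 [ 0.9986  0.0463  0.024 ]
 [-0.0012  0.4808 -0.8768]]
0.16291594490163594 58
8 [ 0.524  -0.1861  0.1275]
```

>>> step_arm(
  deltas=[
    [[0,0,-12],[0,0,0],0.45],
    [[0,0,-22],[0,0,0],0.45],
    [[10,0.6,-40],[0,0,0],0.45],
    [[20,1.2,-59],[0,0,0],0.45],
    [[28.5,1.7,-74],[0,0,0],0.45],
  ],
)

```text
clock: 9.45
tool_pos: [0.5302, -0.1938, 0.1291]
eef_rot: [2.644, -0.001, 1.63]
ft_force: [0.1, 0.4, 0.6]
opening: 0.04
grasp_force: 0.0
```

>>> step_arm(
  deltas=[
    [[0,0,0],[0,0,0],0.4],
    [[0,0,0],[0,0,0],0.35],
    [[0,0,0],[0,0,0],0.32],
    [[0,0,0],[0,0,0],0.32],
    [[0,0,0],[0,0,0],0.32],
  ],
  newtons=3,
)

```text
clock: 9.95
tool_pos: [0.5296, -0.1948, 0.1313]
eef_rot: [2.643, 0.0, 1.628]
ft_force: [0.7, -0.7, 0.1]
opening: 0.0285
grasp_force: 0.0
```

```bash
python3 - <<'E'
from h import *
np.set_printoptions(precision=4,suppress=True)
im,W,z,k=pinz("side"); print(z,k); print(status.get_obs()["tool_pos"])
cv2.imwrite("pics/f.png",cv2.resize(im[110:220,260:360],(500,550),interpolation=cv2.INTER_CUBIC))
print(pinz("top")[2:])
s=np.array([.9983,.0576,0]);ax=np.array([-.0576,.998,0])
# arc table, from theta=-0.5: dxyz mm relative to start
c0=-.5
for th in np.arange(-.5,.71,.05):
    d=80*(np.sin(th)-np.sin(c0)); print(round(th,2),np.round([d*s[0],d*s[1],80*(np.cos(th)-np.cos(c0))],1),np.round(np.degrees(th-c0)*ax,2))
E
```

```text
0.16373908516213773 99
[ 0.5295 -0.1948  0.1312]
(np.float64(0.16330553817260596), 57)
-0.5 [0. 0. 0.] [-0.  0.  0.]
-0.45 [3.6 0.2 1.8] [-0.17  2.86  0.  ]
-0.4 [7.2 0.4 3.5] [-0.33  5.72  0.  ]
-0.35 [10.9  0.6  4.9] [-0.5   8.58  0.  ]
-0.3 [14.7  0.8  6.2] [-0.66 11.44  0.  ]
-0.25 [18.5  1.1  7.3] [-0.83 14.3   0.  ]
-0.2 [22.4  1.3  8.2] [-0.99 17.15  0.  ]
-0.15 [26.4  1.5  8.9] [-1.16 20.01  0.  ]
-0.1 [30.3  1.7  9.4] [-1.32 22.87  0.  ]
-0.05 [34.3  2.   9.7] [-1.49 25.73  0.  ]
-0.0 [38.3  2.2  9.8] [-1.65 28.59  0.  ]
0.05 [42.3  2.4  9.7] [-1.82 31.45  0.  ]
0.1 [46.3  2.7  9.4] [-1.98 34.31  0.  ]
0.15 [50.2  2.9  8.9] [-2.15 37.17  0.  ]
0.2 [54.2  3.1  8.2] [-2.31 40.03  0.  ]
0.25 [58.   3.3  7.3] [-2.48 42.89  0.  ]
0.3 [61.9  3.6  6.2] [-2.64 45.74  0.  ]
0.35 [65.7  3.8  4.9] [-2.81 48.6   0.  ]
0.4 [69.4  4.   3.5] [-2.97 51.46  0.  ]
0.45 [73.   4.2  1.8] [-3.14 54.32  0.  ]
0.5 [76.6  4.4  0. ] [-3.3  57.18  0.  ]
0.55 [80.   4.6 -2. ] [-3.47 60.04  0.  ]
0.6 [83.4  4.8 -4.2] [-3.63 62.9   0.  ]
0.65 [86.6  5.  -6.5] [-3.8  65.76  0.  ]
0.7 [89.7  5.2 -9. ] [-3.96 68.62  0.  ]
```

View pics/f.png

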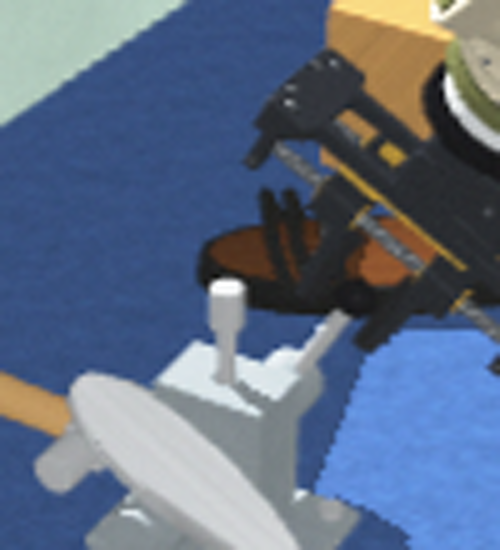

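The fingers are astride the ball and the pin is still upright (head at crop (227,300)). I'll sweep the lever along its arc.

>>> step_arm(
  deltas=[
    [[3.6,0.2,1.8],[-0.17,2.86,0],0.32],
    [[7.2,0.4,3.5],[-0.33,5.72,0],0.32],
    [[10.9,0.6,4.9],[-0.5,8.58,0],0.32],
    [[14.7,0.8,6.2],[-0.66,11.44,0],0.32],
    [[18.5,1.1,7.3],[-0.83,14.3,0],0.32],
  ],
)

```text
clock: 10.55
tool_pos: [0.5477, -0.1936, 0.1379]
eef_rot: [2.897, -0.0, 1.628]
ft_force: [-1.9, 0.1, -2.3]
opening: 0.0283
grasp_force: 1.0
```

```bash
cat > c.py <<'E'
from h import *
np.set_printoptions(precision=4,suppress=True)
a=pinz("side");b=pinz("top"); s=status.get_obs()
print("pin",a[2:],b[2:],s["tool_pos"],s["ft_force"],s["grasp_force"])
E
python3 c.py
```

```text
pin (np.float64(0.16220946780525894), 74) (np.float64(0.1641051051803776), 40) [ 0.5486 -0.1935  0.1382] [-0.2505 -0.6311  1.5809] 0.21045939065515995
```

>>> step_arm(
  deltas=[
    [[2.4,0.1,0.6],[-0.1,1.72,0],0.32],
    [[4.7,0.3,1.1],[-0.2,3.43,0],0.32],
    [[7.1,0.4,1.5],[-0.3,5.15,0],0.32],
    [[9.5,0.5,1.8],[-0.4,6.86,0],0.32],
    [[11.8,0.6,2.1],[-0.5,8.57,0],0.32],
  ],
)

```text
clock: 11.15
tool_pos: [0.5593, -0.1928, 0.1397]
eef_rot: [3.044, -0.001, 1.628]
ft_force: [-2.0, 0.9, -1.2]
opening: 0.0279
grasp_force: 0.9
```

>>> step_arm(
  deltas=[
    [[0.8,0,0.1],[0,0.57,0],0.32],
    [[1.6,0.1,0.1],[-0.1,1.15,0],0.32],
    [[2.4,0.1,0.2],[-0.1,1.72,0],0.32],
    [[3.2,0.2,0.2],[-0.1,2.29,0],0.32],
    [[4,0.2,0.3],[-0.17,2.86,0],0.32],
  ],
)

```text
clock: 11.65
tool_pos: [0.5638, -0.1928, 0.1404]
eef_rot: [3.094, -0.0, 1.628]
ft_force: [-2.2, 1.0, -1.1]
opening: 0.0284
grasp_force: 0.9
```

```bash
python3 c.py
```

```text
pin (np.float64(0.16196766517161404), 71) (np.float64(0.1619922528845015), 18) [ 0.564  -0.1928  0.1404] [-1.7481  0.3963 -0.7645] 0.7981575652956963
```

>>> step_arm(
  deltas=[
    [[1,0.1,0],[0,0.7,0],0.32],
    [[2,0.1,0],[-0.1,1.4,0],0.32],
    [[3,0.2,0.1],[-0.1,2.1,0],0.32],
    [[4,0.2,0.1],[-0.2,2.8,0],0.32],
    [[4.8,0.3,0.1],[-0.2,3.44,0],0.32],
  ],
)

```text
clock: 12.25
tool_pos: [0.5688, -0.1925, 0.1405]
eef_rot: [-3.129, 0.0, 1.628]
ft_force: [-1.8, 1.1, -1.7]
opening: 0.0281
grasp_force: 0.8
```

```bash
python3 c.py
```

```text
pin (np.float64(0.16174233955629444), 68) (None, 0) [ 0.5689 -0.1925  0.1405] [-1.5849  0.1171 -0.5874] 0.6259607523679733
```

>>> step_arm(
  deltas=[
    [[1,0.1,0],[0,0.7,0],0.32],
    [[2,0.1,0],[-0.1,1.4,0],0.32],
    [[3,0.2,-0.1],[-0.1,2.1,0],0.32],
    [[4,0.2,-0.1],[-0.2,2.8,0],0.32],
    [[4.8,0.3,-0.2],[-0.2,3.44,0],0.32],
  ],
)

```text
clock: 12.85
tool_pos: [0.5736, -0.1922, 0.1403]
eef_rot: [-3.069, 0.0, 1.628]
ft_force: [-1.8, -0.1, -0.9]
opening: 0.0279
grasp_force: 0.9
```

```bash
python3 c.py
```

```text
pin (np.float64(0.16066950890693854), 68) (None, 0) [ 0.5737 -0.1922  0.1403] [-0.5495 -1.129  -1.1859] 0.6723911873996258
```

>>> step_arm(
  deltas=[
    [[1,0.1,-0.1],[0,0.7,0],0.32],
    [[2,0.1,-0.2],[-0.1,1.4,0],0.32],
    [[3,0.2,-0.3],[-0.1,2.1,0],0.32],
    [[4,0.2,-0.4],[-0.2,2.8,0],0.32],
    [[4.8,0.3,-0.5],[-0.2,3.44,0],0.32],
  ],
)

```text
clock: 13.45
tool_pos: [0.5784, -0.1919, 0.1398]
eef_rot: [-3.009, 0.0, 1.628]
ft_force: [-1.9, -1.9, -0.3]
opening: 0.0283
grasp_force: 0.8
```

```bash
python3 c.py
```

```text
pin (np.float64(0.1543268154588941), 88) (None, 0) [ 0.5785 -0.1919  0.1398] [-1.327  -1.1327  0.5424] 0.6799531867727637
```

The pin head fell about 7 mm, so it has caught. I'll nudge the lever 0.05 rad to centre the cross-hole, well inside the 0.2 rad play.

>>> step_arm(
  deltas=[
    [[0.8,0,-0.1],[0,0.6,0],0.32],
    [[1.6,0.1,-0.2],[-0.1,1.2,0],0.32],
    [[2.4,0.1,-0.3],[-0.1,1.7,0],0.32],
    [[3.2,0.2,-0.4],[-0.2,2.3,0],0.32],
    [[3.9,0.2,-0.6],[-0.2,2.86,0],0.32],
  ],
)

```text
clock: 14.05
tool_pos: [0.5822, -0.1916, 0.1392]
eef_rot: [-2.959, 0.001, 1.628]
ft_force: [-1.6, -0.7, -1.6]
opening: 0.0283
grasp_force: 0.8
```

```bash
python3 c.py
```

```text
pin (np.float64(0.15370816783511665), 90) (None, 0) [ 0.5824 -0.1916  0.1392] [-1.739  -0.6163  0.5382] 0.7429422391578555
```

>>> step_arm(
  deltas=[
    [[-2.5,0,0.4],[0,0,0],0.42],
    [[-2.5,0,0.4],[0,0,0],0.42],
    [[0,0,15],[0,0,0],0.42],
    [[6,0,45],[0,0,0],0.42],
    [[14,0,85],[0,0,0],0.42],
  ],
)

```text
clock: 14.65
tool_pos: [0.5957, -0.1914, 0.2242]
eef_rot: [-2.957, -0.001, 1.628]
ft_force: [1.0, 0.3, 0.1]
opening: 0.037
grasp_force: 0.0
```

>>> step_arm(
  deltas=[
    [[-8,15,0],[0.3,-5.2,0],0.2],
    [[-16,35,0],[0.6,-10.3,0],0.0],
    [[-24,55,0],[0.6,-10.3,0],0.0],
    [[-32,69.5,0],[0.6,-10.3,0],0.0],
    [[-32,69.5,0],[0.6,-10.3,0],0.0],
  ],
)

```text
clock: 15.15
tool_pos: [0.5637, -0.1208, 0.2249]
eef_rot: [-3.14, 0.001, 1.629]
ft_force: [-0.4, -0.2, -0.5]
opening: 0.0006
grasp_force: 0.0
```

```bash
python3 c.py; python3 - <<'E'
from h import *
im,_=viewer.snapshot("side"); print(status.get_obs()["eef_rot"],status.get_obs()["opening"])
cv2.imwrite("pics/g.png",cv2.resize(im[110:220,260:360],(500,550),interpolation=cv2.INTER_CUBIC))
E
```

```text
pin (np.float64(0.15338798019053052), 88) (None, 0) [ 0.5644 -0.1225  0.2245] [-0.0476 -0.1741 -0.8824] 0.0
[-3.14012364e+00  1.11469646e-03  1.62768031e+00] 0.00041692334784473856
```

View pics/g.png

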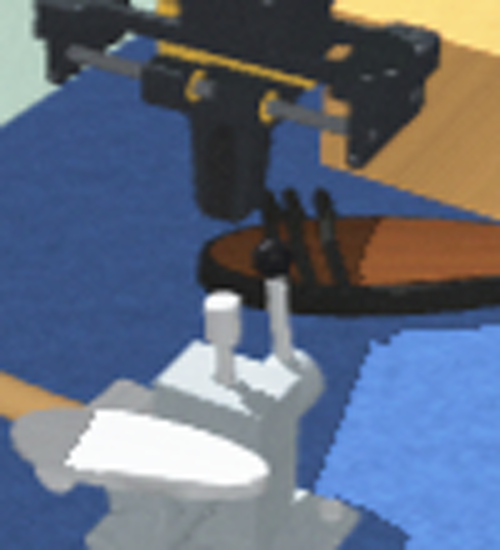

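The pin is upright and lower (head at crop (222,315)), the lever ball is clear at (272,257), and the shut fingers are above the head. I'll press it down gently.

>>> step_arm(
  deltas=[
    [[0,0,-20],[0,0,0],0],
    [[0,0,-40],[0,0,0],0],
    [[0,0,-49],[0,0,0],0],
    [[0,0,-52],[0,0,0],0],
    [[0,0,-55],[0,0,0],0],
  ],
)

```text
clock: 15.8
tool_pos: [0.5647, -0.1227, 0.1701]
eef_rot: [-3.141, 0.002, 1.628]
ft_force: [-0.7, -0.4, 4.9]
opening: 0.0003
grasp_force: 2.5
```

>>> step_arm(
  deltas=[
    [[0,0,-1],[0,0,0],0],
    [[0,0,-2],[0,0,0],0],
    [[0,0,-3],[0,0,0],0],
    [[0,0,-4],[0,0,0],0],
    [[0,0,-5],[0,0,0],0],
  ],
)

```text
clock: 16.3
tool_pos: [0.5645, -0.1224, 0.1651]
eef_rot: [-3.141, 0.002, 1.628]
ft_force: [-0.5, -0.4, 4.7]
opening: 0.0003
grasp_force: 2.5
```

Moving smoothly at about 5 N, so I'll continue.

>>> step_arm(
  deltas=[
    [[0,0,-2],[0,0,0],0],
    [[0,0,-4],[0,0,0],0],
    [[0,0,-6],[0,0,0],0],
    [[0,0,-8],[0,0,0],0],
    [[0,0,-9],[0,0,0],0],
  ],
)

```text
clock: 16.8
tool_pos: [0.5639, -0.1225, 0.1563]
eef_rot: [-3.139, 0.002, 1.628]
ft_force: [-5.9, -0.3, 8.5]
opening: 0.0007
grasp_force: 4.7
```

>>> step_arm(
  deltas=[
    [[0,0,-1],[0,0,0],0],
    [[0,0,-2],[0,0,0],0],
    [[0,0,-3.5],[0,0,0],0],
    [[0,0,-5],[0,0,0],0],
    [[0,0,-6],[0,0,0],0],
  ],
)

```text
clock: 17.3
tool_pos: [0.5638, -0.1225, 0.1503]
eef_rot: [-3.139, 0.002, 1.628]
ft_force: [-6.6, -0.6, 8.8]
opening: 0.003
grasp_force: 4.4
```

```bash
python3 c.py
```

```text
pin (np.float64(0.16664819777991235), 106) (None, 0) [ 0.5638 -0.1224  0.1501] [-5.3408 -0.4171  8.3533] 3.6099786311388016
```

```bash
python3 - <<'E'
from h import *
im,_=viewer.snapshot("side")
cv2.imwrite("pics/i.png",cv2.resize(im[110:220,260:360],(500,550),interpolation=cv2.INTER_CUBIC))
E
```

```text
(no output)
```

View pics/i.png

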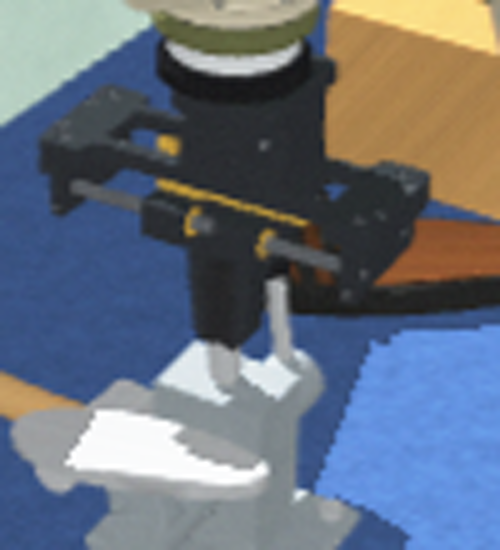

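The head (crop (222,365)) is a few mm above the box, but the fingers are spreading slightly under the light grip. I'll lift off, shut them firmly and finish the press.

>>> step_arm(
  deltas=[
    [[0,0,5],[0,0,0],0],
    [[0,0,5],[0,0,0],0],
    [[0,0,5],[0,0,0],0],
    [[0,0,3],[0,0,0],0],
    [[0,0,1],[0,0,0],0],
  ],
  newtons=40,
)

```text
clock: 17.95
tool_pos: [0.5641, -0.1222, 0.15]
eef_rot: [-3.14, 0.001, 1.628]
ft_force: [0.1, -0.0, 3.4]
opening: 0.0006
grasp_force: 2.1
```

>>> step_arm(
  deltas=[
    [[0,0,-1],[0,0,0],0],
    [[0,0,-2],[0,0,0],0],
    [[0,0,-3],[0,0,0],0],
    [[0,0,-3.5],[0,0,0],0],
    [[0,0,-4],[0,0,0],0],
  ],
)

```text
clock: 18.45
tool_pos: [0.5643, -0.1223, 0.1476]
eef_rot: [-3.14, 0.002, 1.628]
ft_force: [-5.7, 1.4, 17.0]
opening: 0.0007
grasp_force: 8.2
```

>>> step_arm(
  deltas=[
    [[0,0,-0.4],[0,0,0],0],
    [[0,0,-0.8],[0,0,0],0],
    [[0,0,-0.8],[0,0,0],0],
    [[0,0,-0.8],[0,0,0],0],
    [[0,0,-0.8],[0,0,0],0],
  ],
)

```text
clock: 18.95
tool_pos: [0.5643, -0.1224, 0.1476]
eef_rot: [-3.141, 0.002, 1.628]
ft_force: [-7.3, 1.4, 19.4]
opening: 0.0003
grasp_force: 9.5
```

>>> step_arm(
  deltas=[
    [[0,0,5],[0,0,0],0],
    [[0,0,20],[0,0,0],0],
    [[0,0,50],[0,0,0],0],
    [[0,0,80],[0,0,0],0],
    [[0,0,110],[0,0,0],0],
  ],
)

```text
clock: 19.45
tool_pos: [0.564, -0.122, 0.2561]
eef_rot: [-3.139, 0.0, 1.628]
ft_force: [-0.3, -0.1, 0.9]
opening: 0.0003
grasp_force: 0.0
```

```bash
python3 c.py; python3 - <<'E'
from h import *
im,W,_,_=pinz("side")
m=(np.hypot(W[...,0]-.564,W[...,1]+.122)<.02)&(W[...,2]>.11)&(W[...,2]<.2); P=W[m]
hi=P[P[:,2]>P[:,2].max()-.006]; print(len(hi),hi.mean(0),P.max(0))
mm=(abs(W[...,2]-.106)<.004)&(np.hypot(W[...,0]-.564,W[...,1]+.122)<.03); print(np.median(W[mm][:,2]))
cv2.imwrite("pics/j.png",cv2.resize(im[130:220,260:350],(550,550),interpolation=cv2.INTER_CUBIC))
E
```

```text
pin (np.float64(0.13111762372110009), 56) (None, 0) [ 0.5652 -0.1225  0.259 ] [0.6853 0.2358 0.3302] 0.0
26 [ 0.56454771 -0.1206868   0.12960309] [ 0.57400964 -0.11229323  0.13209117]
0.10591486167682773
```

View pics/j.png

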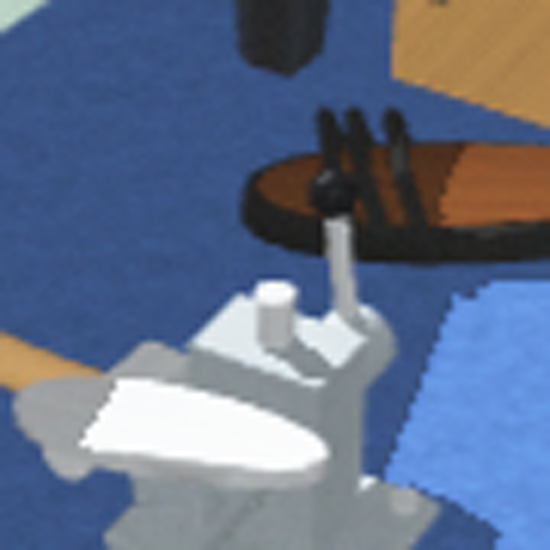

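The head (crop (277,315)) sits flat on the box top. Its top is at about 130.5 mm, against 130 mm expected, and the arm is clear.

```bash
python3 -c "
from station import ctrl
print(ctrl.job_done())"
```

```text
the job is handed in; nothing more can be done
None
```

The job is handed in: the pin dropped into the cross-hole, is pressed home with its head on the stand's top face (within about 1 mm by depth camera), and the arm is clear; the hand-in returned no verdict.

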